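# Refit the lint basket and screw the strainer lid down snug

### The job

The washers' drain pump has been cleaned: hang the white lint basket back inside the strainer pot by its turned-down lip, set the grey lid square on the pot, and screw it down clockwise until it is hand-tight, with the rubber seal clearly squeezed all round, but do not overtighten it. Leave the bottle, the grease pot and the brush where they are.

Things in the scene. Friction and masses are not known exactly. Their poses are not given: they have to be found in the camera images.
- pump: Dark grey and black drain pump, fixed on the counter. Origin: on the vertical axis of its round open strainer pot, at counter height; z up. The motor (120 mm thick) and the discharge stub, none higher than 180 mm, lie towards +y, 95 to 373 mm off the axis; the suction stub (72 mm thick, to 111 mm) towards -y.
- pot_mouth (a point): Centre of the pot's mouth, level with the rim, 165 mm above the counter. The neck measures 130 mm inside and 142 mm outside; the pot's inner floor is 50 mm above the counter. A rubber seal lies on the rim and stands 6 mm above it.
- pot_collar (a point): On the pot's axis, level with the top of the collar ring inside the neck, 151 mm above the counter (14 mm under the rim). The collar measures 109 mm inside and 115 mm outside; the basket's lip hooks over it.
- thread_gap (a point): One of the three gaps in the thread round the neck (155 mm over its ledges), on the pump's x axis, 74 mm off the pot's axis; the others lie at 120 and 240 degrees. Gaps are 25 degrees wide, each marked by a small block on the pot's side below. A lug runs from a gap clockwise (from above) under the next ledge; set down on a ledge it slides clockwise down to the next gap and drops in.
- basket: White slotted lint basket, about 160 g, upright. Origin: centre of its underside, z up. Tapers from 105 mm at the top to 90 mm; 125 mm over the turned-down lip, 8 mm deep, whose flat underside is 85 mm above the foot. A grip bar 10 mm thick lies across its open mouth (100 mm inside) along its x axis, 70 to 96 mm above the foot. Hung in the pot its origin is 66 mm above the counter.
- basket_grip (a point): Point on the basket's grip bar to pinch, 86 mm above the foot, on the basket's axis.
- lid: Grey lid, about 260 g, 168 mm wide, 160 mm inside its skirt. Origin: centre of the skirt's lower edge, z up; its flat top is at 36 mm. Lying on the seal with lugs in gaps its origin is 141 mm above the counter (146 to 153 if on the ledges), with 2 mm play sideways. Screws on clockwise from above: from a gap, draws after about 45 degrees, then sinks 1 mm per 15 degrees; snug at 65 to 90 degrees.
- lid_bar (a point): Middle of the top of the lid's cross-bar: along the lid's x axis, 136 mm long, 14 mm thick, 36 to 63 mm above the lower edge. Pinch or push it. Pushed 55 mm off the axis, the finger following the lid down, it takes 1 to 2 N free, 4 N where snug begins, 6 N well snug, 11 N or more overtight (within a fifth). A firm grip that does not sink with the lid adds drag. It holds when let go.
- lid_lug (a point): One of the three lugs inside the lid's lower edge, on the lid's x axis, 77 mm off its centre, 4 mm above the edge; the others lie at 120 and 240 degrees. Small ridges on the lid's top mark them. They are 6 mm thick and must go into the thread's gaps.
- seal (a joint): Squeeze of the rubber seal on the pot's rim, m: 0 free, about 0.0007 with the lid only lying on it, 0.0013 to 0.0033 snug, above 0.0035 overtightened. Its stiffness is 4 N per mm.
- detergent: Bystander: white detergent bottle, 90 mm diameter, 210 mm tall; origin at the centre of its foot.
- grease: Bystander: small clear pot of grease with a black cap, 60 mm diameter, 50 mm tall; origin at the centre of its foot.
- brush: Bystander: cleaning brush lying on the counter, origin at the middle of its underside, x along its length.
Mind the look-alikes: they are no part of the job. Leave any blue, pink or purple look-alike of the basket alone.

How it is judged (in metres and radians):
On the way, in this order (a step that is already met when the one before it is completed fails the run):
1. the basket hangs in the pot by its lip on the collar (horizontal distance between basket and pump below 0.005 m and z of basket in the frame of pump between 0.062 and 0.069 m and angle between basket's own z axis and vertical below 0.06 rad), for 0.2 s.
2. the lid sits level on the pot's neck (horizontal distance between lid and pump below 0.006 m and z of lid in the frame of pump between 0.13 and 0.156 m and angle between lid's own z axis and vertical below 0.05 rad), for 0.15 s.
3. the lid is screwed down snug, with nothing of the robot on it (all of step 2 and value of joint seal between 0.0013 and 0.0033 m and contact force between the fingers and lid below 0.3 N), for 0.2 s.
At the end, for the whole second after the job is handed in: The basket hangs upright on the collar inside the pot (on the axis within 5 mm, at its hung height within 3 to 4 mm, tilt under 0.06 rad); the lid is on the pot, centred within 6 mm and level within 0.05 rad, at rest, and the seal is squeezed between 1.3 and 3.3 mm by the screwed-down lid alone (all of step 1 and all of step 2 and value of joint seal between 0.0013 and 0.0033 m and linear speed of lid below 0.02 m/s and angular speed of lid below 0.1 rad/s); the robot touches nothing.
It fails at once if the lid is overtightened: the seal is squeezed by more than 3.5 mm (value of joint seal above 0.0035 m).
It fails at once if the bottle, the grease pot or the brush is moved by more than 30 mm (distance of any of detergent, grease, brush from where it was at the start of the episode above 0.03 m).
It also fails if it takes over 72 s, if anything falls off the work surface, if the arm or the gripper's body presses on something with over 40 N, if the wrist force passes 120 N, or if a joint passes its speed limit or range.

### The arm

A 6-joint arm with a two-finger parallel gripper is mounted at the origin on the work surface. World frame = base frame: x ahead of the robot, y to its left, z up, the work surface at z = 0. Lengths are in mm, angles in rad, forces in N, time in s.
With the tool pointing down it reaches from about 300 to 775 mm from the base axis. Payload 14.6 kg.
Tool frame: the origin (TCP) lies between the finger pads; the fingertips stand manip.tip_reach ahead of it and the grasp point (between the pads) lies 5 mm behind it (manip.tip_reach is the distance from the TCP to the fingertips, in mm); z points along the fingers, y is the line along which they close (so a half turn about z gives the same grasp; the last joint's range is limited). The gripper opens to 94 mm and grips with 3 to 60 N. Pads are 16 mm wide; open, the fingers measure 119 mm over their backs; the gripper's body (75 mm by 177 mm) begins 78 mm behind the grasp point.
Start: joints at [-0.067, 0.3, 1.521, -0, 1.321, -0.067], TCP at [549.99, -0.002, 219.446] pointing down, gripper open.
Joint ranges: [-3.03, 3.03], [-0.79, 2.21], [0.23, 2.52], [-1.04, 4.18], [0, 3.07], [-2.55, 2.55]. Speed limits (rad/s): [2.22, 2.22, 2.57, 3.14, 3.14, 3.14].

### API

Orientations are given as [roll, pitch, yaw] about the fixed x, y, z axes, in that order (R = Rz(yaw) Ry(pitch) Rx(roll)).
In Python, from cell import manip gives the robot as it stands. The module is installed in compiled form; this text tells all that it offers.
- The arm moves only by the shell command python3 -m creep 'ROWS' [FORCE]. ROWS is JSON, a list of rows, each a list of 3 entries, a list of its own where there are three numbers: the opening, from -1 (shut) to 1 (fully open), then the shift along the tool's x, y, z in cm, then the turn about the tool's z in units of 5 degrees (1.0 is 5 degrees). In form: [[grip, [tx, ty, tz], roll], ...]. A call has 1 to 12 rows; each row is the pose to reach, as a shift and turn from the pose commanded when the call began, along the tool's axes at that moment; what a row does not reach only later rows make up. A row lasts 1/10 s, in which the tool goes at most 50 mm and 8.59 degrees, less where a joint would pass 70% of its speed; a pose out of reach is approached as far as the arm can. A call with a gripper value outside its range is refused whole. The fingers move at their own pace and stop on an object; FORCE is the grip in N (left out, the last holds). Time passes only in rows, so rows that repeat a pose let the fingers close. It gives the time, the measured TCP pose, the force, the opening and the grip force at its end, in the units of the state.
- manip.read_state(): the state, without advancing time (a new reading comes with each control period).
- manip.camera(name): name is "scene" or "side" or "wrist"; returns the picture (420x560x3 uint8, red, green, blue); there is no depth.
- manip.camera_params(name): a dict with "fovy" (degrees; the focal length in pixels is half the picture's height over the tangent of half this angle, whatever the lens; pixels are square), "cx", "cy" (the principal point, pixels), "origin" and "attitude" of the camera in the world. Camera axes: x right, y down, z forward; pixel columns grow to the right and rows downward; lengths in mm; the calibration is good to about 2 mm. A picture is of the moment at which its call begins: read the wrist's pose just before it. camera_params takes no time and is no camera call; for the wrist camera it gives the pose at the moment of the call.
- manip.sign_off(): hands the job in; it is judged then, once.
The state is a dict: "clock": time; "joints": joint angles; "qd": joint speeds; "effort": joint torques, N m; "eef_pos": TCP position; "eef_rot": TCP orientation; "wrist_force": force on the tool from outside, world axes, zero at the start; "moment": the same for the moment, N m; "finger_gap": finger opening in mm; "finger_force": force on a finger pad.
Only numpy, scipy, OpenCV 4.12 (cv2) and the standard library are available. Lean on these libraries where they do the work, as an engineer would, in place of code of your own. Each camera call takes 0.05 s, during which the arm holds its last target. There are 200 camera calls.

## Working session

There is one attempt and no reset: what is moved stays moved. The work goes in short steps, Python scripts to look and compute and a shell command to move; the robot and the scene stay as the last step left them, time stands still between calls to the robot, and variables do not carry over. Pictures are saved under pics/ and viewed, at most 10 in all, crops included, and the job is handed in when it is done.

```bash
mkdir -p pics; ls; python3 - <<'E'
from cell import manip
import cv2, numpy as np
s=manip.read_state(); print({k:np.round(v,3).tolist() for k,v in s.items()}, manip.tip_reach)
for n in ["scene","side","wrist"]:
    p=manip.camera_params(n); print(n,p)
    cv2.imwrite(f"pics/{n}0.png",manip.camera(n)[:,:,::-1])
E
```

```text
pics
{'clock': 0.0, 'joints': [-0.067, 0.3, 1.522, -0.0, 1.321, -0.067], 'qd': [0.0, 0.0, 0.001, -0.002, 0.001, -0.0], 'effort': [-0.002, -53.181, -35.274, 0.071, 0.024, -0.0], 'eef_pos': [549.747, 0.008, 218.886], 'eef_rot': [-3.14, -0.0, 1.571], 'wrist_force': [-0.006, -0.799, -0.232], 'moment': [0.05, -0.003, 0.005], 'finger_force': 0.0, 'finger_gap': 93.949} 14.0
scene {'fovy': 51.3181458752855, 'cx': 286.08594400034167, 'cy': 211.74950957795656, 'origin': array([1184.69478256, -531.77148487,  997.6332728 ]), 'attitude': array([-2.43025567, -0.00375178,  1.08306322])}
side {'fovy': 53.03615021168177, 'cx': 279.85174735210995, 'cy': 207.8400856879622, 'origin': array([ 104.70578513, -845.14743701,  834.92633023]), 'attitude': array([-2.32636067,  0.00650523, -0.5416325 ])}
wrist {'fovy': 63.23866853288682, 'cx': 279.7652525490031, 'cy': 208.42050544374518, 'origin': array([550.13308621,  81.05349029, 384.06588403]), 'attitude': array([2.85826948e+00, 2.56510035e-04, 2.50868428e-04])}
```

View pics/scene0.png

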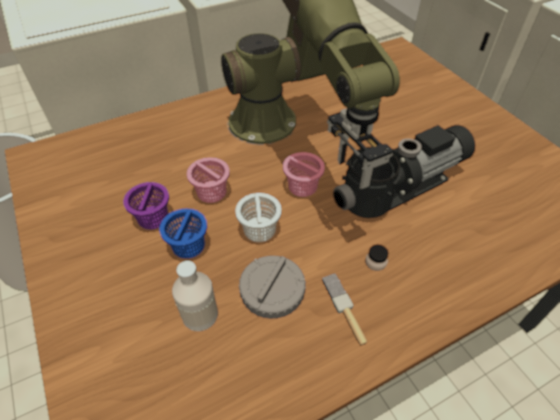

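View pics/side0.png

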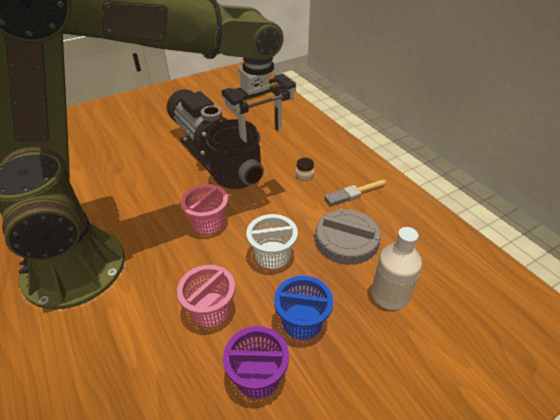

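```bash
python3 - <<'E'
import cv2, numpy as np
a=cv2.imread("pics/scene0.png");b=cv2.imread("pics/side0.png");w=cv2.imread("pics/wrist0.png")
f=lambda im,x0,y0,x1,y1,k:cv2.resize(im[y0:y1,x0:x1],None,fx=k,fy=k,interpolation=cv2.INTER_CUBIC)
# left: scene basket+lid (225..315,185..325)x? ; 
A=f(a,230,190,310,320,4) #320x520
B=f(a,330,130,430,230,4) #400x400
cv2.imwrite("pics/c1.png",np.hstack([A[:520],np.vstack([B,np.zeros((120,400,3),np.uint8)])]))
C=f(b,240,190,390,290,4) #600x400
cv2.imwrite("pics/c2.png",np.hstack([f(b,240,200,390,270,3.2),f(b,190,110,275,180,3.2)]))
print(cv2.imread("pics/c2.png").shape)
E
```

```text
(224, 752, 3)
```

View pics/c1.png

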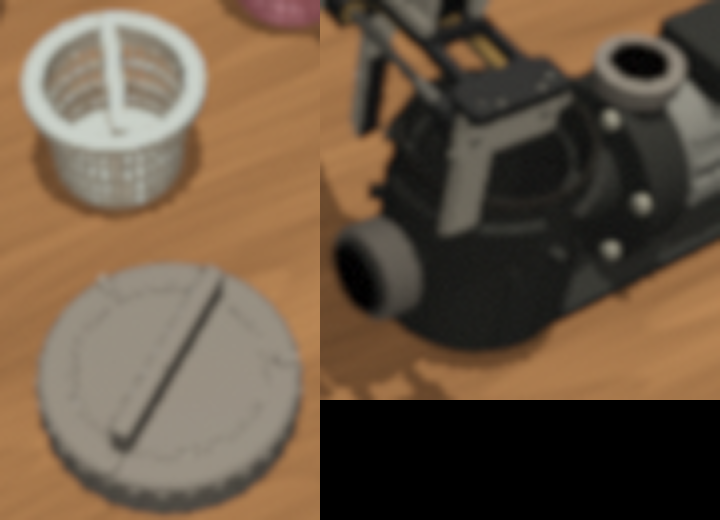

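View pics/c2.png

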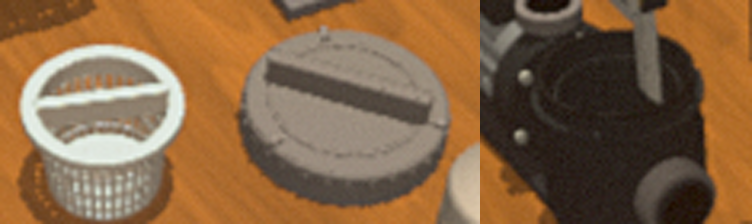

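View pics/wrist0.png

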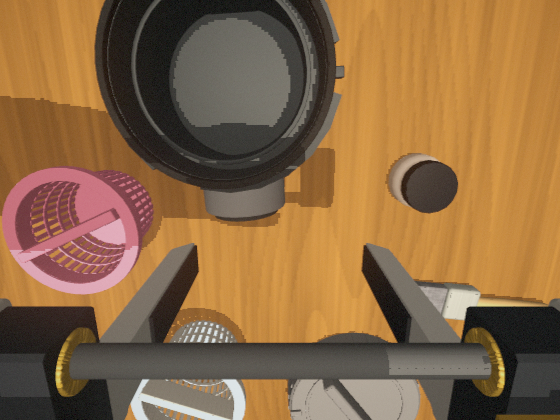

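```bash
cat > h.py <<'E'
import numpy as np, cv2
from scipy.spatial.transform import Rotation as R
from cell import manip
def ray(p,uv):
    f=210/np.tan(np.radians(p["fovy"])/2)
    d=R.from_euler("xyz",p["attitude"]).apply([(uv[0]-p["cx"])/f,(uv[1]-p["cy"])/f,1.]); return np.array(p["origin"]),d
def onz(p,uv,z):
    o,d=ray(p,uv); return np.round(o+d*(z-o[2])/d[2],1)
def proj(p,X):
    f=210/np.tan(np.radians(p["fovy"])/2)
    c=R.from_euler("xyz",p["attitude"]).inv().apply(np.atleast_2d(X)-p["origin"]); return np.c_[f*c[:,0]/c[:,2]+p["cx"],f*c[:,1]/c[:,2]+p["cy"]]
E
python3 - <<'E'
from h import *
P={n:manip.camera_params(n) for n in ("scene","side","wrist")}
f=onz
print("basket",f(P["scene"],(258.5,210),93),f(P["side"],(272.2,233.1),93), f(P["wrist"],(188,395),96))
print("barends",f(P["scene"],(230+107/4,190+25/4),96),f(P["scene"],(230+120/4,190+130/4),96),f(P["side"],(240+38/3.2,200+103/3.2),96),f(P["side"],(240+168/3.2,200+90/3.2),96))
print("lid",f(P["scene"],(272.5,284.5),36),f(P["side"],(348.4,233),36))
print("lidbar ends",f(P["scene"],(230+212/4,190+275/4),63),f(P["scene"],(230+118/4,190+437/4),63),f(P["side"],(240+268/3.2,200+62/3.2),63),f(P["side"],(240+432/3.2,200+100/3.2),63))
print("lid ridges",[f(P["scene"],(230+u/4,190+v/4),38) for u,v in((103,284),(295,362),(118,470))],[f(P["side"],(240+u/3.2,200+v/3.2),38) for u,v in((322,33),(443,122),(275,140))])
print("pot",f(P["wrist"],(217,58),168),"gapblock",f(P["wrist"],(340,72),140),"side",f(P["side"],(190+(617-480)/3.2,110+78/3.2),168))
print("grease",f(P["wrist"],(429,186),50))
print("tcp in wrist",proj(P["wrist"],manip.read_state()["eef_pos"]))
E
```

```text
basket [ 456.7 -227.3   93. ] [ 444.9 -234.5   93. ] [ 454.1 -206.2   96. ]
barends [ 410.7 -210.6   96. ] [ 500.8 -243.9   96. ] [ 403.2 -208.8   96. ] [ 494.1 -248.3   96. ]
lid [ 653.6 -285.    36. ] [ 640.4 -290.4   36. ]
lidbar ends [ 612.6 -233.3   63. ] [ 690.5 -338.1   63. ] [ 597.6 -237.3   63. ] [ 683.1 -339.2   63. ]
lid ridges [array([ 570.1, -292.4,   38. ]), array([ 681.4, -209.7,   38. ]), array([ 697.7, -342.7,   38. ])] [array([ 673.4, -212.9,   38. ]), array([ 693.5, -346.1,   38. ]), array([ 567.6, -291.9,   38. ])]
pot [513.4 109.7 168. ] gapblock [590.3 104.9 140. ] side [508.8  94.2 168. ]
grease [699.5   7.2  50. ]
tcp in wrist [[279.1459081  267.99951965]]
```

```bash
python3 -m creep '[[1,[3,-2,-4],0],[1,[6,-3.8,-4],0],[1,[6,-3.8,-4],0],[1,[6,-3.8,-4],0]]'
python3 - <<'E'
from h import *
import json
p=manip.camera_params("wrist");im=manip.camera("wrist")[:,:,::-1]
cv2.imwrite("pics/wp.png",im); json.dump({k:np.array(v).tolist() for k,v in p.items()},open("wp.json","w"))
E
python3 -m creep '[[1,[-5,2,0],0],[1,[-10,4,0],0],[1,[-15,6,0],0],[1,[-20,8,0],0],[1,[-25,10,0],0],[1,[-30,12,0],0],[1,[-36,14,0],0],[1,[-36,14,0],0],[1,[-36,14,0],0],[1,[-36,14,0],0]]'
python3 - <<'E'
from h import *
import json
p=manip.camera_params("wrist");im=manip.camera("wrist")[:,:,::-1]
cv2.imwrite("pics/wl.png",im); json.dump({k:np.array(v).tolist() for k,v in p.items()},open("wl.json","w"))
E
python3 -m creep '[[1,[2,-5,0],0],[1,[4,-10,0],0],[1,[5,-15,0],0],[1,[5,-19.5,0],0],[1,[5,-19.5,0],0],[1,[5,-19.5,0],0]]'
python3 - <<'E'
from h import *
import json
p=manip.camera_params("wrist");im=manip.camera("wrist")[:,:,::-1]
cv2.imwrite("pics/wb.png",im); json.dump({k:np.array(v).tolist() for k,v in p.items()},open("wb.json","w"))
P,L,B=[cv2.imread(f"pics/w{c}.png") for c in "plb"]
for n in "plb":
    p=json.load(open(f"w{n}.json")); print(n,np.round(p["origin"],1))
X={"p":(511,105,168),"l":(647,-288,36),"b":(455,-230,93)}
for n in X: print(n,np.round(proj(json.load(open(f"w{n}.json")),X[n])))
E
```

```text
clock: 0.55
eef_pos: [511.9, 60.3, 259.5]
eef_rot: [3.141, 0.0, 1.572]
wrist_force: [1.5, -0.1, -0.1]
finger_gap: 93.9
finger_force: 0.0
clock: 1.6
eef_pos: [651.5, -301.4, 257.6]
eef_rot: [-3.14, -0.001, 1.569]
wrist_force: [-0.1, 0.5, 0.0]
finger_gap: 93.8
finger_force: 0.0
clock: 2.25
eef_pos: [456.2, -249.4, 260.8]
eef_rot: [3.14, 0.001, 1.571]
wrist_force: [0.9, -0.1, -0.0]
finger_gap: 94.0
finger_force: 0.0
p [511.9 141.4 424.6]
l [ 652.2 -220.5  422.8]
b [ 456.1 -168.1  425.8]
p [[278. 159.]]
l [[276. 171.]]
b [[278. 174.]]
```

```bash
python3 - <<'E'
from h import *
P,L,B=[cv2.imread(f"pics/w{c}.png") for c in "plb"]
f=lambda im,x0,y0,x1,y1,k:cv2.resize(im[y0:y1,x0:x1],None,fx=k,fy=k,interpolation=cv2.INTER_CUBIC)
pad=lambda i,w,h:cv2.copyMakeBorder(i,0,h-i.shape[0],0,w-i.shape[1],cv2.BORDER_CONSTANT)
p=f(P,150,50,410,260,1.5);p=cv2.convertScaleAbs(p,alpha=2.5)  #390x315
b=f(B,180,80,380,240,2);l=f(L,180,80,380,220,2)
cv2.imwrite("pics/c3.png",np.vstack([np.hstack([pad(p,400,320),pad(b,400,320)]),pad(l,800,280)]))
E
```

```text
(no output)
```

View pics/c3.png

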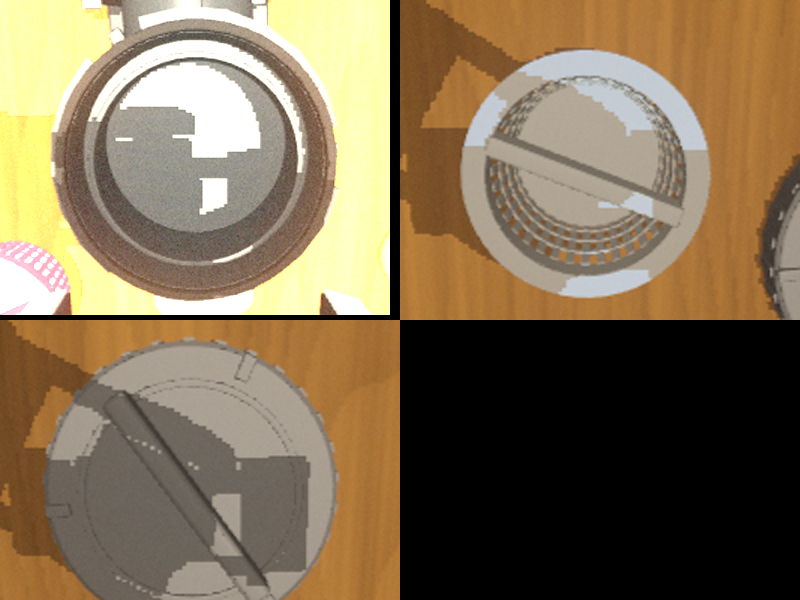

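```bash
python3 - <<'E'
from h import *
import json
J={n:json.load(open(f"w{n}.json")) for n in "plb"}
for n,z,c in(("p",168,(280,156)),("l",36,(276,165)),("b",93,(272,167))):
    im=cv2.imread(f"pics/w{n}.png"); hsv=cv2.cvtColor(im,cv2.COLOR_BGR2HSV)
    m=((hsv[...,1]<110)|((hsv[...,2]<70)&(n=="p"))).astype(np.uint8)
    # radial edge: walk outward
    pts=[]
    for a in np.radians(np.arange(0,360,3)):
        r=np.arange(45,110); x=(c[0]+r*np.cos(a)).round().astype(int);y=(c[1]+r*np.sin(a)).round().astype(int)
        v=m[y,x]; k=np.where((v[:-3]==0)&(v[1:-2]==0)&(v[2:-1]==0))[0]
        if len(k): pts.append((x[k[0]],y[k[0]]))
    pts=np.array(pts,float)
    # to plane, robust circle fit
    W=np.array([onz(J[n],q,z)[:2] for q in pts])
    from scipy.optimize import least_squares
    s=least_squares(lambda q:np.hypot(*(W-q[:2]).T)-q[2],[*W.mean(0),60],loss="soft_l1",f_scale=1).x
    print(n,len(W),s.round(1),"resid",np.round(np.percentile(abs(np.hypot(*(W-s[:2]).T)-s[2]),[50,90]),1))
f=lambda n,u,v,z:onz(J[n],(u,v),z)[:2]
print("pot manual",f("p",280,156,168))
b0,b1=f("b",180+(488-400)/2,80+143/2,96),f("b",180+(683-400)/2,80+213/2,96); print("bbar",b0,b1,(b0+b1)/2,np.degrees(np.arctan2(*(b1-b0)[::-1])))
print("ridges",f("l",180+245/2,80+46/2,37),f("l",180+58/2,80+190/2,37))
l0,l1=f("l",180+118/2,80+80/2,63),f("l",180+258/2,80+273/2,63);print("lbar",l0,l1,(l0+l1)/2,np.degrees(np.arctan2(*(l1-l0)[::-1])))
E
```

```text
p 92 [512.4 104.   72.8] resid [0.5 2.5]
l 120 [ 646.  -283.1   84.2] resid [0.5 1.1]
b 120 [ 449.8 -225.6   62.1] resid [0.3 0.6]
pot manual [512.4 107.6]
bbar [ 403.5 -207.7] [ 498.3 -242.1] [ 450.9 -224.9] -19.944275094763015
ridges [ 676.3 -213.8] [ 570.6 -292.4]
lbar [ 610.1 -230.7] [ 683.9 -334.2] [ 647.   -282.45] -54.50947921755291
```

```bash
python3 - <<'E'
from h import *
import json
p=json.load(open("wp.json")); im=cv2.imread("pics/wp.png")
x0,y0,k=160,30,2.9
c=cv2.resize(im[y0:y0+205,x0:x0+250],None,fx=k,fy=k,interpolation=cv2.INTER_CUBIC); c=cv2.convertScaleAbs(c,alpha=3)
t=np.linspace(0,2*np.pi,200)
for r,z,col in((65,165,(0,255,0)),(71,165,(0,255,255)),(54.5,151,(255,0,255)),(74,148,(255,0,0))):
    q=proj(p,np.c_[512.4+r*np.cos(t),106+r*np.sin(t),z+0*t])
    cv2.polylines(c,[np.int32((q-[x0,y0])*k)],True,col,1)
cv2.imwrite("pics/c4.png",c); print(c.shape)
E
```

```text
(594, 725, 3)
```

View pics/c4.png

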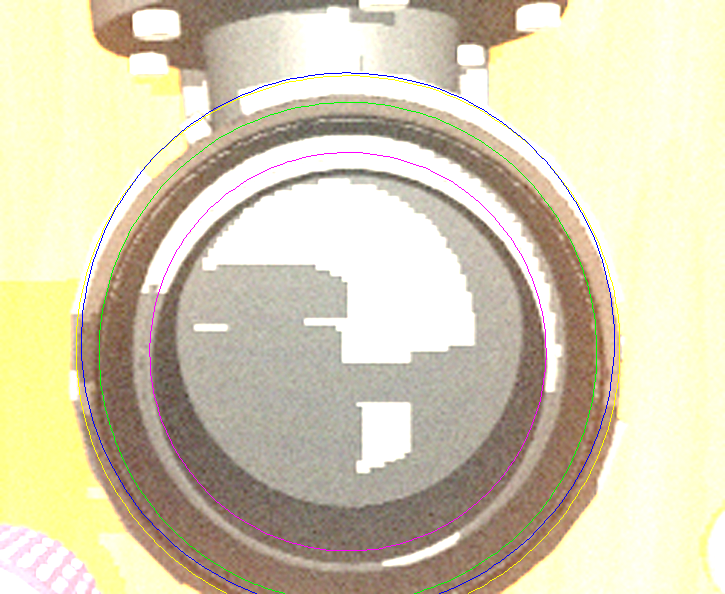

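```bash
python3 -m creep '[[-0.15,[2.4,-0.6,0],-2],[-0.15,[2.4,-0.6,0],-4],[-0.15,[2.4,-0.6,0],-6],[-0.15,[2.4,-0.6,2],-8],[-0.15,[2.4,-0.6,5],-10],[-0.15,[2.4,-0.6,8],-12],[-0.15,[2.4,-0.6,11],-14],[-0.15,[2.4,-0.6,13.5],-14],[-0.15,[2.4,-0.6,13.5],-14],[-0.15,[2.4,-0.6,13.5],-14]]'
python3 - <<'E'
from h import *
import json
P={n:manip.camera_params(n) for n in ("scene","side")}
p0=json.load(open("wp.json")); p0["origin"]=[550.13,81.05,384.07]; p0["attitude"]=[2.85826948e+00, 2.56510035e-04, 2.50868428e-04]
print("stub",[onz(p0,(u,v),z) for u,v,z in((204,190,75),(284,190,75),(244,190,111),(343,93,150),(338,40,150))])
print("bottle cap",onz(P["scene"],(188,270),210),onz(P["side"],(408,236),210))
E
```

```text
clock: 3.3
eef_pos: [452.0, -226.0, 124.8]
eef_rot: [3.142, -0.0, 2.79]
wrist_force: [0.5, 0.5, -0.0]
finger_gap: 39.7
finger_force: 0.0
stub [array([479.7,   8.9,  75. ]), array([554. ,   8.9,  75. ]), array([520.7,  17.3, 111. ]), array([591.2,  91.1, 150. ]), array([586.4, 122.5, 150. ])]
bottle cap [ 633.8 -472.9  210. ] [ 621.  -480.3  210. ]
```

```bash
python3 -m creep '[[-0.15,[0,0,2],0],[-0.15,[0,0,4.4],0],[-0.15,[0,0,4.4],0],[-0.15,[0,0,4.4],0],[-1,[0,0,4.4],0],[-1,[0,0,4.4],0],[-1,[0,0,4.4],0],[-1,[0,0,4.4],0],[-1,[0,0,4.4],0]]' 15
```

```text
clock: 4.2
eef_pos: [451.0, -226.1, 80.6]
eef_rot: [-3.141, 0.0, 2.792]
wrist_force: [-0.4, -1.1, 1.6]
finger_gap: 9.8
finger_force: 15.0
```

```bash
python3 -m creep '[[-1,[0,0,-5],0],[-1,[0,0,-10],0],[-1,[0,0,-15],0],[-1,[0.5,3,-19.4],0],[-1,[1.3,8,-19.4],0],[-1,[2.2,13,-19.4],0],[-1,[3,18,-19.4],0],[-1,[3.8,23,-19.4],0],[-1,[4.6,28,-19.4],0],[-1,[5.6,33.3,-19.4],0],[-1,[5.6,33.3,-19.4],0],[-1,[5.6,33.3,-19.4],0]]'
python3 -m creep '[[-1,[0,0,0],0],[-1,[0,0,0],0]]'
python3 - <<'E'
from h import *
import json
p=manip.camera_params("wrist");im=manip.camera("wrist")[:,:,::-1]; s=manip.camera("side")[:,:,::-1]
cv2.imwrite("pics/wh.png",im);cv2.imwrite("pics/sh.png",s); json.dump({k:np.array(v).tolist() for k,v in p.items()},open("wh.json","w"))
x=manip.read_state();print(x["eef_pos"],x["eef_rot"],x["wrist_force"],p)
cv2.imwrite("pics/c5.png",np.hstack([cv2.convertScaleAbs(cv2.resize(im,None,fx=.8,fy=.8),alpha=1.5),cv2.resize(s[50:217,150:317],(336,336))]))
E
```

```text
clock: 5.4
eef_pos: [512.1, 107.3, 274.0]
eef_rot: [-3.141, -0.001, 2.795]
wrist_force: [0.2, -0.8, -2.2]
finger_gap: 9.8
finger_force: 15.0
clock: 5.6
eef_pos: [512.2, 104.7, 274.5]
eef_rot: [-3.141, 0.0, 2.791]
wrist_force: [-0.4, -0.4, -0.8]
finger_gap: 10.0
finger_force: 15.0
[512.28027496 104.90339315 274.57666117] [-3.14158718e+00  1.62153330e-04  2.79083364e+00] [-0.30786114  0.05889524 -2.52106605] {'fovy': 63.23866853288682, 'cx': 279.7652525490031, 'cy': 208.42050544374518, 'origin': array([435.57241202, 132.09747226, 439.59549236]), 'attitude': array([ 2.85714119e+00, -5.52816113e-04,  1.22030218e+00])}
```

View pics/c5.png

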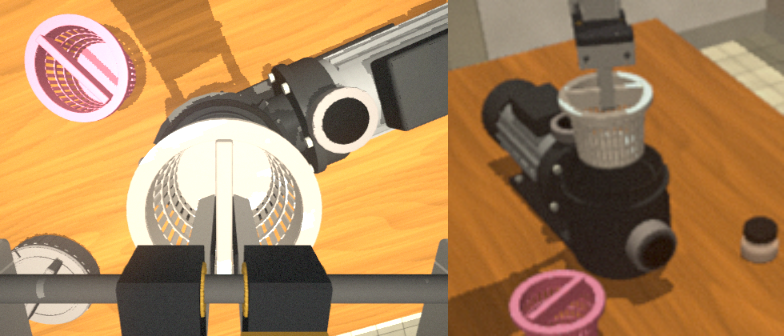

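```bash
python3 -m creep '[[-1,[0,0,0],0],[-1,[0,0,2.5],0],[-1,[0,0,5],0],[-1,[0,0,7.5],0],[-1,[0,0,9.5],0],[-1,[0,0,11],0],[-1,[0,0,11],0],[-1,[0,0,11],0]]'
python3 -m creep '[[-1,[0,0,0.3],0],[-1,[0,0,0.6],0],[-1,[0,0,0.9],0],[-1,[0,0,1.2],0],[-1,[0,0,1.4],0],[-1,[0,0,1.4],0]]'
```

```text
clock: 6.5
eef_pos: [512.2, 104.9, 163.9]
eef_rot: [-3.14, -0.0, 2.792]
wrist_force: [1.3, -4.8, -4.4]
finger_gap: 9.6
finger_force: 15.0
clock: 7.1
eef_pos: [512.6, 104.9, 150.8]
eef_rot: [-3.141, 0.001, 2.792]
wrist_force: [-0.1, -5.4, -1.1]
finger_gap: 9.9
finger_force: 15.0
```

```bash
python3 -m creep '[[-1,[-0.03,-0.1,0],0],[-1,[-0.03,-0.1,0.2],0],[-1,[-0.03,-0.1,0.35],0],[-1,[-0.03,-0.1,0.35],0]]'
```

```text
clock: 7.5
eef_pos: [512.3, 104.8, 146.8]
eef_rot: [-3.141, 0.0, 2.792]
wrist_force: [2.0, -2.5, -1.4]
finger_gap: 9.6
finger_force: 15.0
```

```bash
python3 -m creep '[[-1,[-0.03,-0.1,0.1],0],[-0.3,[-0.03,-0.1,0.1],0],[-0.3,[-0.03,-0.1,0.1],0],[-0.3,[-0.03,-0.1,0.1],0],[-0.3,[-0.03,-0.1,-3],0],[-0.3,[-0.03,-0.1,-7],0],[-0.3,[-0.03,-0.1,-11],0],[-0.3,[-0.03,-0.1,-11],0],[-0.3,[-0.03,-0.1,-11],0]]'
python3 - <<'E'
from h import *
import json
p=manip.camera_params("wrist");im=manip.camera("wrist")[:,:,::-1]; s=manip.camera("side")[:,:,::-1]
cv2.imwrite("pics/wq.png",im); json.dump({k:np.array(v).tolist() for k,v in p.items()},open("wq.json","w"))
x=manip.read_state();print(x["eef_pos"],x["wrist_force"])
t=np.linspace(0,2*np.pi,200)
c=cv2.convertScaleAbs(im,alpha=1.5)
for r,z,col in((62.5,159,(0,255,0)),(71,165,(0,255,255))):
    q=proj(p,np.c_[512.4+r*np.cos(t),106+r*np.sin(t),z+0*t]); cv2.polylines(c,[np.int32(q*8)],True,col,1,shift=3)
cv2.imwrite("pics/c6.png",np.hstack([c[40:400,100:460],cv2.resize(s[90:210,170:290],(360,360))]))
E
```

```text
clock: 8.4
eef_pos: [512.2, 104.0, 257.0]
eef_rot: [3.141, 0.001, 2.793]
wrist_force: [-0.8, -0.1, -0.9]
finger_gap: 32.5
finger_force: 0.0
[511.66278144 103.94657804 255.54740073] [-0.06397267  0.17403127 -0.67975674]
```

View pics/c6.png

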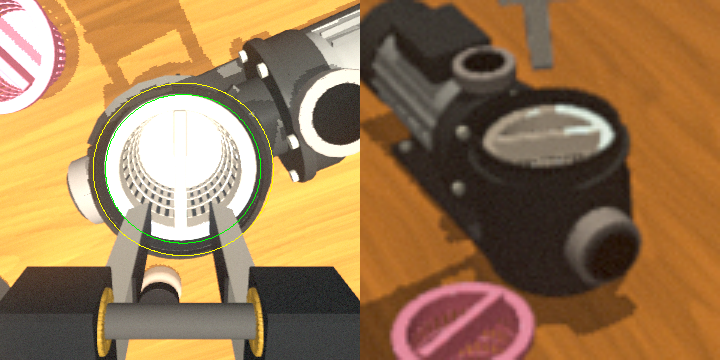

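```bash
python3 -m creep '[[0,[-2.8,-3.5,0],0.8],[0,[-5.7,-7,0],1.6],[0,[-8.5,-10.5,0],2.4],[0,[-11.4,-14,0],3.2],[0,[-14.2,-17.5,0],4],[0,[-17,-21,0],4.8],[0,[-20,-24.6,0],5.6],[0,[-23,-28.4,0],6.4],[0,[-25.9,-31.9,0],6.7],[0,[-25.9,-31.9,3],6.7],[0,[-25.9,-31.9,6],6.7],[0,[-25.9,-31.9,6],6.7]]'
python3 -m creep '[[0,[0,0,0],0],[0,[0,0,0],0]]'
python3 - <<'E'
from h import *
import json
from scipy.optimize import least_squares
p=json.load(open("wq.json")); im=cv2.imread("pics/wq.png");hsv=cv2.cvtColor(im,cv2.COLOR_BGR2HSV)
m=(hsv[...,1]<60)&(hsv[...,2]>110)
c=proj(p,(512.4,106,155))[0];W=[]
for a in np.radians(np.arange(0,360,4)):
    if 20<np.degrees(a)<160 and not 50<np.degrees(a)<130: pass
    r=np.arange(85,50,-.5);x=(c[0]+r*np.cos(a)).round().astype(int);y=(c[1]+r*np.sin(a)).round().astype(int)
    k=np.where(m[y,x])[0]
    if len(k) and k[0]>2: W.append(onz(p,(x[k[0]],y[k[0]]),157)[:2])
W=np.array(W);s=least_squares(lambda q:np.hypot(*(W-q[:2]).T)-q[2],[512,106,60],loss="soft_l1",f_scale=.7).x
print(len(W),s)
# lid from current view
p=manip.camera_params("wrist");im=manip.camera("wrist")[:,:,::-1];cv2.imwrite("pics/wl2.png",im)
x=manip.read_state();print(x["eef_pos"],x["eef_rot"],proj(p,(646.2,-283,63)))
json.dump({k:np.array(v).tolist() for k,v in p.items()},open("wl2.json","w"))
E
```

```text
clock: 9.7
eef_pos: [644.7, -283.8, 190.3]
eef_rot: [-3.137, -0.009, 2.207]
wrist_force: [0.3, -0.1, -0.3]
finger_gap: 46.9
finger_force: 0.0
clock: 9.9
eef_pos: [646.9, -284.3, 198.8]
eef_rot: [3.141, 0.002, 2.208]
wrist_force: [-0.8, 0.4, 0.2]
finger_gap: 46.9
finger_force: 0.0
82 [510.94677789 104.18024006  61.3838271 ]
[ 646.91555166 -284.32158205  198.92027211] [3.14045349e+00 2.28321145e-03 2.20818274e+00] [[279.88095306 199.54071921]]
```

```bash
python3 -m creep '[[0,[0.1,0,4],0],[0,[0.1,0,8],0],[0,[0.1,0,12],0],[0,[0.1,0,14],0],[0,[0.1,0,14.3],0],[0,[0.1,0,14.3],0],[0,[0.1,0,14.3],0]]' 25
python3 -m creep '[[-1,[0,0,0],0],[-1,[0,0,0],0],[-1,[0,0,0],0],[-1,[0,0,0],0],[-1,[0,0,0],0]]' 25
```

```text
clock: 10.65
eef_pos: [646.8, -284.0, 56.5]
eef_rot: [3.14, 0.003, 2.208]
wrist_force: [0.2, -1.3, -0.7]
finger_gap: 46.8
finger_force: 0.0
clock: 11.15
eef_pos: [645.9, -283.6, 54.1]
eef_rot: [3.142, 0.0, 2.208]
wrist_force: [0.3, -1.2, 0.6]
finger_gap: 13.6
finger_force: 25.0
```

```bash
python3 -m creep '[[-1,[0,0,-5],0],[-1,[0,0,-10],0],[-1,[0,0,-15],0],[-1,[3,1,-19],-1],[-1,[7.5,2.4,-19],-2.4],[-1,[12,3.8,-19],-3.8],[-1,[16.5,5.2,-19],-5.2],[-1,[21,6.6,-19],-6.6],[-1,[25.5,8,-19],-8],[-1,[30,9.4,-19],-9.4],[-1,[34.5,10.9,-19],-10.8],[-1,[39.2,12.35,-19],-11.5]]'
python3 -m creep '[[-1,[0,0,0],0],[-1,[0,0,0],0],[-1,[0,0,0],0],[-1,[0,0,0],0]]'
python3 - <<'E'
from h import *
x=manip.read_state();print(x["eef_pos"],x["eef_rot"],x["wrist_force"],x["moment"],x["joints"])
p=manip.camera_params("wrist")
a=manip.camera("wrist")[:,:,::-1];b=manip.camera("side")[:,:,::-1];c=manip.camera("scene")[:,:,::-1]
[cv2.imwrite(f"pics/{n}h2.png",i) for n,i in(("w",a),("s",b),("c",c))]
E
```

```text
clock: 12.35
eef_pos: [510.9, 106.6, 243.8]
eef_rot: [-3.142, -0.0, -3.067]
wrist_force: [0.2, -0.1, -2.5]
finger_gap: 13.8
finger_force: 25.0
clock: 12.75
eef_pos: [512.2, 103.9, 243.7]
eef_rot: [-3.141, -0.0, -3.074]
wrist_force: [0.1, -0.3, -3.7]
finger_gap: 13.8
finger_force: 25.0
[512.22921557 103.94760845 243.73928578] [-3.14146006e+00 -3.89888173e-04 -3.07372714e+00] [ 0.11281235 -0.26729658 -3.66117126] [ 0.11742998 -0.06388038 -0.02211309] [ 1.30183784e-01  2.20560222e-01  1.56364526e+00 -1.10550164e-04
  1.35778456e+00 -1.50845469e+00]
```

```bash
python3 -m creep '[[-1,[0,0.1,1],0],[-1,[0,0.1,2],0],[-1,[0,0.1,3],0],[-1,[0,0.1,3.5],0],[-1,[0,0.1,3.5],0],[-1,[0,0.1,3.5],0]]'
python3 -m creep '[[-1,[0,0,0.3],0],[-1,[0,0,0.6],0],[-1,[0,0,0.6],0],[-1,[0,0,0.6],0]]'
python3 -m creep '[[-1,[0,0,0.2],0],[-1,[0,0,0.4],0],[-1,[0,0,0.4],0],[-1,[0,0,0.4],0]]'
```

```text
clock: 13.5
eef_pos: [512.0, 106.0, 209.1]
eef_rot: [-3.142, 0.0, -3.072]
wrist_force: [0.2, 0.2, -3.1]
finger_gap: 13.7
finger_force: 25.0
clock: 13.9
eef_pos: [512.0, 105.8, 203.0]
eef_rot: [-3.141, 0.0, -3.072]
wrist_force: [1.6, -1.6, -3.5]
finger_gap: 13.9
finger_force: 25.0
clock: 14.3
eef_pos: [511.8, 105.5, 198.6]
eef_rot: [-3.141, -0.0, -3.072]
wrist_force: [1.9, -4.6, -3.3]
finger_gap: 13.6
finger_force: 25.0
```

```bash
python3 -m creep '[[-1,[0,-0.1,0.1],0],[-1,[0,-0.1,0.25],0],[-1,[0,-0.1,0.25],0],[-1,[0,-0.1,0.25],0]]'
python3 -m creep '[[-1,[0,0,0.1],0],[-1,[0,0,0.1],0],[-1,[0,0,0.1],0]]'; python3 -c "
from cell import manip;x=manip.read_state();print(x['moment'])"
```

```text
clock: 14.7
eef_pos: [511.8, 105.1, 196.3]
eef_rot: [3.141, -0.0, -3.072]
wrist_force: [-0.6, -1.8, -3.1]
finger_gap: 13.8
finger_force: 25.0
clock: 15.0
eef_pos: [511.9, 105.1, 195.4]
eef_rot: [3.142, -0.0, -3.072]
wrist_force: [0.1, -1.6, -3.3]
finger_gap: 13.6
finger_force: 25.0
[-0.08055468 -0.10288862 -0.03168948]
```

```bash
python3 -m creep '[[-1,[0,0,0.1],0],[-1,[0,0,0.1],0],[-1,[0,0,0.1],0]]' 45
python3 -c "
from cell import manip;x=manip.read_state();print(x['moment'])"
python3 -m creep '[[-1,[0,0,0],1],[-1,[0,0,0],2],[-1,[0,0,0],3],[-1,[0,0,0],4],[-1,[0,0,0],4],[-1,[0,0,0],4]]' 45
python3 -c "
from cell import manip;x=manip.read_state();print(x['moment'])"
```

```text
clock: 15.3
eef_pos: [512.0, 105.1, 194.5]
eef_rot: [3.141, 0.0, -3.072]
wrist_force: [0.3, -0.5, -0.7]
finger_gap: 13.7
finger_force: 45.0
[-0.01422699 -0.06210749  0.02591801]
clock: 15.9
eef_pos: [511.9, 105.1, 194.5]
eef_rot: [3.141, 0.0, 2.865]
wrist_force: [-0.6, -0.1, -1.7]
finger_gap: 13.4
finger_force: 45.0
[ 1.09654588e-02 -7.20488978e-02 -2.97601725e-05]
```

```bash
python3 -m creep '[[-1,[0,0,0],1],[-1,[0,0,0],2],[-1,[0,0,0],3],[-1,[0,0,0],4],[-1,[0,0,0],5],[-1,[0,0,0],5],[-1,[0,0,0],5]]' 45
python3 -c "
from cell import manip;x=manip.read_state();print(x['moment'])"
python3 -m creep '[[-1,[0,0,0.03],1],[-1,[0,0,0.06],2],[-1,[0,0,0.06],2],[-1,[0,0,0.06],2]]' 45
python3 -c "
from cell import manip;x=manip.read_state();print(x['moment'])"
```

```text
clock: 16.6
eef_pos: [511.9, 104.9, 194.4]
eef_rot: [-3.141, -0.0, 2.43]
wrist_force: [-0.5, -1.7, -1.4]
finger_gap: 13.2
finger_force: 45.0
[-0.38955924 -0.01735522 -0.13220869]
clock: 17.0
eef_pos: [512.0, 104.9, 193.9]
eef_rot: [-3.142, 0.0, 2.255]
wrist_force: [1.0, -2.9, -2.6]
finger_gap: 13.7
finger_force: 45.0
[-0.49525325 -0.20094961 -0.19356351]
```

```bash
python3 -m creep '[[-1,[0,0,0.03],1],[-1,[0,0,0.07],2],[-1,[0,0,0.07],2],[-1,[0,0,0.07],2]]' 45
python3 -c "
from cell import manip;x=manip.read_state();print(x['moment'],x['effort'][5],x['joints'])"
python3 -m creep '[[-1,[0,0,0.03],1],[-1,[0,0,0.03],1],[-1,[0,0,0.03],1]]' 45
python3 -c "
from cell import manip;x=manip.read_state();print(x['moment'],x['effort'][5])"
```

```text
clock: 17.4
eef_pos: [512.0, 105.0, 193.2]
eef_rot: [3.141, 0.0, 2.081]
wrist_force: [0.5, -2.9, -0.3]
finger_gap: 13.9
finger_force: 45.0
[-0.43222507 -0.26305182 -0.16704037] 0.014550912310369313 [ 1.32143777e-01  2.62325381e-01  1.63190715e+00  2.34718726e-05
  1.24719523e+00 -3.78063782e-01]
clock: 17.7
eef_pos: [512.1, 104.9, 193.0]
eef_rot: [3.141, 0.0, 1.993]
wrist_force: [2.9, -4.2, -1.3]
finger_gap: 13.6
finger_force: 45.0
[-0.68355431 -0.63509567  0.0208068 ] 0.07653554202988744
```

```bash
python3 -m creep '[[-0.2,[0,0,0],0],[-0.2,[0,0,0],0],[-0.2,[0,0,0],0],[-0.2,[0,0,-3],0],[-0.2,[0,0,-3.5],0],[-1,[3,-2,-3.5],0],[-1,[5.5,-3.3,-3.5],0],[-1,[5.5,-3.3,-3.5],0],[-1,[5.5,-3.3,-3.5],0],[-1,[5.5,-3.3,-3.5],0]]' 45
python3 - <<'E'
from h import *
x=manip.read_state();p=manip.camera_params("wrist");im=manip.camera("wrist")[:,:,::-1];cv2.imwrite("pics/wk.png",im)
print(x["eef_pos"],x["eef_rot"],x["wrist_force"],x["finger_gap"])
c=cv2.convertScaleAbs(im,alpha=1.3)
# expected bar outline: lid yaw -66, top z 202.5
for th,col in((-66,(0,255,0)),):
    a=np.radians(th);u=np.array([np.cos(a),np.sin(a)]);v=np.array([-u[1],u[0]])
    q=[np.r_[np.array([512.,105.])+s*68*u+t*7*v,202.5] for s,t in((1,1),(1,-1),(-1,-1),(-1,1))]
    cv2.polylines(c,[np.int32(proj(p,np.array(q)))],True,col,1)
s=manip.camera("side")[:,:,::-1]
cv2.imwrite("pics/c7.png",np.hstack([cv2.resize(c,(533,400)),cv2.resize(s[90:210,180:260],(266,400))]))
E
```

```text
clock: 18.7
eef_pos: [459.8, 141.6, 227.7]
eef_rot: [-3.142, 0.0, 1.99]
wrist_force: [0.1, 0.5, -0.0]
finger_gap: 1.8
finger_force: 0.0
[459.84879083 141.5503969  227.6703316 ] [-3.14158750e+00  3.19221010e-05  1.98962156e+00] [ 0.07622738  0.53381667 -0.01256578] 1.7754235402964162
```

View pics/c7.png

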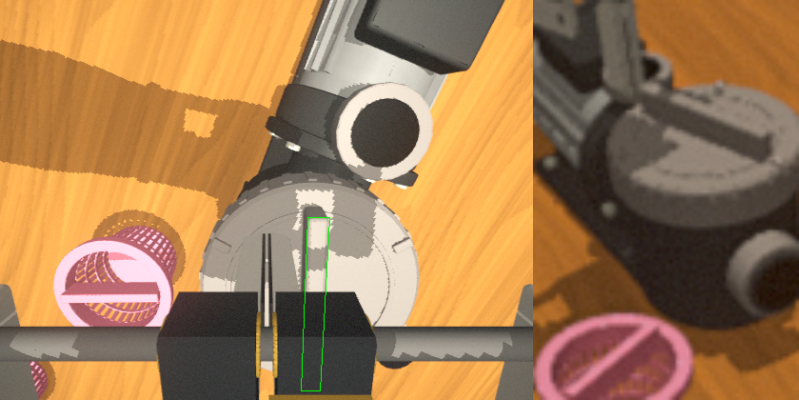

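```bash
python3 -m creep '[[-1,[0,0,1.5],0],[-1,[0,0,3],0],[-1,[0,0.5,3],0],[-1,[0,1,3],0],[-1,[0,1.3,3],0],[-1,[0,1.3,3],0],[-1,[0,1.3,3],0]]'
python3 -m creep '[[-1,[0,0.3,0],0],[-1,[0,0.3,0],0],[-1,[0,0.3,0],0]]'
python3 -m creep '[[-1,[0,0.3,0],0],[-1,[0,0.3,0],0],[-1,[0,0.3,0],0]]'
```

```text
clock: 19.5
eef_pos: [471.5, 147.2, 198.2]
eef_rot: [3.141, 0.0, 1.99]
wrist_force: [0.0, -0.1, 0.2]
finger_gap: 0.3
finger_force: 0.0
clock: 19.8
eef_pos: [474.1, 148.3, 197.9]
eef_rot: [3.142, 0.0, 1.99]
wrist_force: [-0.4, -1.3, -0.0]
finger_gap: 0.5
finger_force: 0.7
clock: 20.1
eef_pos: [475.9, 148.8, 197.5]
eef_rot: [-3.138, 0.0, 1.989]
wrist_force: [-8.5, -7.9, 2.4]
finger_gap: 0.2
finger_force: 5.3
```

```bash
python3 -m creep '[[-1,[0,0,0],0],[-1,[0,0,0],0]]';python3 -m creep '[[-1,[0,-0.3,0],0],[-1,[0,-0.3,0],0],[-1,[0,-0.3,0],0]]'; python3 -m creep '[[-1,[0,-1,0],0],[-1,[0,-1,0],0],[-1,[0,-1,0],0]]'
```

```text
clock: 20.3
eef_pos: [475.9, 148.8, 197.5]
eef_rot: [-3.138, 0.0, 1.989]
wrist_force: [-8.4, -7.9, 2.9]
finger_gap: 0.5
finger_force: 5.3
clock: 20.6
eef_pos: [474.2, 148.5, 198.0]
eef_rot: [3.141, -0.0, 1.99]
wrist_force: [0.5, -0.1, 0.2]
finger_gap: 0.5
finger_force: 0.0
clock: 20.9
eef_pos: [464.8, 144.2, 198.0]
eef_rot: [3.141, 0.0, 1.99]
wrist_force: [0.6, -0.9, -0.2]
finger_gap: 0.7
finger_force: 0.0
```

```bash
python3 -m creep '[[-1,[0,0,-2.5],0],[-1,[-2,1,-2.5],0],[-1,[-5.5,2.7,-2.5],0],[-1,[-5.5,2.7,-2.5],0],[-1,[-5.5,2.7,-2.2],0],[-1,[-5.5,2.7,-2.1],0],[-1,[-5.5,2.7,-2.1],0],[-1,[-5.5,2.7,-2.1],0]]'
for i in 1 2 3; do python3 -m creep '[[-1,[0,0,0.05],0],[-1,[0,0,0.05],0]]' | egrep 'eef_pos|wrist'; done
```

```text
clock: 21.7
eef_pos: [511.6, 105.5, 219.0]
eef_rot: [3.141, 0.0, 1.99]
wrist_force: [-0.7, 0.7, -0.4]
finger_gap: 0.6
finger_force: 0.0
eef_pos: [511.8, 105.2, 218.4]
wrist_force: [0.3, 0.4, 0.4]
eef_pos: [511.9, 105.0, 217.8]
wrist_force: [-0.3, 0.5, 0.1]
eef_pos: [511.9, 105.0, 217.3]
wrist_force: [0.2, 0.1, 0.3]
```

```bash
for i in 1 2 3 4; do python3 -m creep '[[-1,[0,0,0.03],0],[-1,[0,0,0.03],0]]' | egrep 'eef_pos|wrist'; done
```

```text
eef_pos: [511.9, 105.0, 217.0]
wrist_force: [-0.9, 0.1, 0.4]
eef_pos: [511.9, 105.0, 216.7]
wrist_force: [0.1, -0.4, -0.3]
eef_pos: [511.9, 105.0, 216.4]
wrist_force: [-0.2, -0.5, -0.8]
eef_pos: [511.9, 105.0, 216.1]
wrist_force: [-0.1, -0.9, -0.0]
```

```bash
for i in 1 2 3 4 5; do python3 -m creep '[[-1,[0,0,0.03],0],[-1,[0,0,0.03],0]]' | egrep 'eef_pos|wrist'; done
```

```text
eef_pos: [512.0, 105.0, 216.0]
wrist_force: [0.3, 0.7, 1.5]
eef_pos: [512.0, 105.0, 215.8]
wrist_force: [-1.7, -0.1, 4.4]
eef_pos: [512.0, 105.0, 215.7]
wrist_force: [-1.9, 0.7, 6.3]
eef_pos: [512.1, 105.0, 215.6]
wrist_force: [-2.7, -0.6, 7.0]
eef_pos: [512.1, 105.0, 215.4]
wrist_force: [-2.7, -0.2, 8.6]
```

```bash
python3 -m creep '[[-1,[0,0,-4],0],[-1,[-5,-0.5,-4],0],[-1,[-10,-1,-4],0],[-1,[-15,-1.3,-4],0],[-1,[-20,-1.7,-4],0],[-1,[-25,-2.1,-4],0],[-1,[-30,-2.6,-4],0],[-1,[-35,-3,-2],0],[-1,[-41,-3.5,2],0],[-1,[-41,-3.5,7],0],[-1,[-41,-3.5,12],0],[-1,[-41,-3.5,16],0]]'
python3 -m creep '[[-1,[0,0,2],0],[-1,[0,0,3.3],0],[-1,[0,0,3.3],0],[-1,[0,0,3.3],0],[-1,[0,0,3.3],0]]'
python3 -c "
from cell import manip;x=manip.read_state();print(x['eef_pos'])"
```

```text
clock: 25.3
eef_pos: [646.2, -284.4, 59.9]
eef_rot: [-3.141, -0.0, 1.989]
wrist_force: [0.5, -0.1, -0.8]
finger_gap: 0.3
finger_force: 0.0
clock: 25.8
eef_pos: [647.5, -283.9, 31.6]
eef_rot: [3.14, 0.002, 1.99]
wrist_force: [-0.5, -0.4, 0.7]
finger_gap: 0.7
finger_force: 0.0
[ 647.46061771 -283.90229173   31.56004624]
```

```bash
python3 -m creep '[[-1,[0,0,0],0],[-1,[0,0,0.5],0],[-1,[0,0,0.5],0],[-1,[0,0,0.5],0]]'| egrep 'eef_pos|wrist'; for i in 1 2 3 ; do python3 -m creep '[[-1,[0,0,0.1],0],[-1,[0,0,0.1],0]]' | egrep 'eef_pos|wrist'; done
```

```text
eef_pos: [646.6, -283.5, 24.3]
wrist_force: [0.8, -0.9, 0.2]
eef_pos: [646.6, -283.5, 23.4]
wrist_force: [0.4, 0.4, 0.1]
eef_pos: [646.6, -283.5, 22.3]
wrist_force: [-0.4, 0.1, 0.0]
eef_pos: [646.6, -283.5, 21.3]
wrist_force: [-0.4, 0.1, 0.1]
```

```bash
python3 -m creep '[[-1,[0,0,0.55],0],[-1,[0,0,0.55],0],[-1,[0,0,0.55],0]]'| egrep 'eef_pos|wrist'; for i in 1 2 3 4 5 6 7 8; do python3 -m creep '[[-1,[0,0,0.03],0],[-1,[0,0,0.03],0]]' | egrep 'eef_pos|wrist'; done
```

```text
eef_pos: [646.5, -283.5, 15.7]
wrist_force: [0.1, -1.0, -0.6]
eef_pos: [646.7, -283.6, 15.8]
wrist_force: [-0.4, 0.3, -0.6]
eef_pos: [646.7, -283.5, 15.4]
wrist_force: [-0.1, 0.1, 0.3]
eef_pos: [646.6, -283.6, 15.1]
wrist_force: [-0.1, 0.2, -0.8]
eef_pos: [646.6, -283.6, 14.8]
wrist_force: [-0.0, 0.1, 0.0]
eef_pos: [646.6, -283.5, 14.5]
wrist_force: [-0.2, 0.4, 0.2]
eef_pos: [646.7, -283.6, 14.4]
wrist_force: [-0.2, 0.4, 2.2]
eef_pos: [646.7, -283.6, 14.3]
wrist_force: [-2.7, 1.8, 5.9]
eef_pos: [646.7, -283.6, 14.3]
wrist_force: [-3.3, 1.5, 6.8]
```

```bash
python3 -m creep '[[-1,[0,0,-5],0],[-1,[0,0,-10],0],[-1,[0,0,-15],0],[-1,[3,0.2,-20],0],[-1,[8,0.7,-24],0],[-1,[13,1.1,-24],0],[-1,[18,1.5,-24],0],[-1,[23,2,-24],0],[-1,[28,2.4,-24],0],[-1,[33,2.8,-24],0],[-0.1,[38,3.2,-24],0],[-0.1,[41,3.5,-24],0]]'
python3 -m creep '[[-0.1,[0,0,0],0],[-0.1,[0,0,0],0],[-0.1,[0,0,2],0],[-0.1,[0,0,2],0],[-0.1,[0,0,2],0]]'
```

```text
clock: 29.9
eef_pos: [510.8, 107.0, 253.8]
eef_rot: [3.141, 0.0, 1.99]
wrist_force: [0.4, -1.2, 0.4]
finger_gap: 13.1
finger_force: 0.0
clock: 30.4
eef_pos: [512.2, 104.2, 233.7]
eef_rot: [-3.141, -0.0, 1.988]
wrist_force: [0.3, -0.0, 1.0]
finger_gap: 42.2
finger_force: 0.0
```

```bash
python3 -m creep '[[-0.1,[0.07,0.03,2],0],[-0.1,[0.07,0.03,3.8],0],[-0.1,[0.07,0.03,3.8],0],[-0.1,[0.07,0.03,3.8],0],[-1,[0.07,0.03,3.8],0],[-1,[0.07,0.03,3.8],0],[-1,[0.07,0.03,3.8],0],[-1,[0.07,0.03,3.8],0]]' 40
python3 -c "
from cell import manip;x=manip.read_state();print(x['moment'])"
python3 -m creep '[[-1,[0,0,-0.03],-1],[-1,[0,0,-0.06],-2],[-1,[0,0,-0.06],-2],[-1,[0,0,-0.06],-2]]'
python3 -c "
from cell import manip;x=manip.read_state();print(x['moment'])"
```

```text
clock: 31.2
eef_pos: [512.1, 106.1, 196.0]
eef_rot: [3.141, 0.0, 1.99]
wrist_force: [-2.7, 0.2, 3.0]
finger_gap: 14.0
finger_force: 38.1
[ 0.09159759  0.28324604 -0.45115122]
clock: 31.6
eef_pos: [512.0, 106.0, 196.5]
eef_rot: [3.141, 0.0, 2.162]
wrist_force: [-0.1, 0.0, 3.4]
finger_gap: 13.6
finger_force: 39.9
[ 0.04656763 -0.02610812  0.18115808]
```

```bash
python3 -m creep '[[-0.3,[0,0,0],0],[-0.3,[0,0,0],0],[-0.3,[0,0,0],0],[-0.3,[0,0,-2],0],[-1,[0,0,-3],0],[-1,[0,0,-3],0],[-1,[0,0,-3],0],[-1,[0,0,-2.2],0],[-1,[0,0,-2.2],0],[-1,[0,0,-2.2],0]]'
for i in 1 2 3 4 5; do python3 -m creep '[[-1,[0,0,0.03],0],[-1,[0,0,0.03],0]]' | egrep 'eef_pos|wrist'; done
```

```text
clock: 32.6
eef_pos: [511.6, 106.0, 217.5]
eef_rot: [-3.14, -0.001, 2.164]
wrist_force: [0.2, -0.2, -0.1]
finger_gap: 0.3
finger_force: 0.0
eef_pos: [511.8, 106.0, 217.8]
wrist_force: [-0.1, -0.6, 0.3]
eef_pos: [511.8, 106.0, 217.6]
wrist_force: [0.4, 0.3, -0.2]
eef_pos: [511.8, 106.0, 217.3]
wrist_force: [-0.4, -0.3, 0.4]
eef_pos: [511.8, 106.0, 216.9]
wrist_force: [-0.2, -0.7, 1.1]
eef_pos: [511.8, 106.0, 216.7]
wrist_force: [-0.6, 0.2, 0.3]
```

```bash

for i in 1 2 3 4 5; do python3 -m creep '[[-1,[0,0,0.03],0],[-1,[0,0,0.03],0]]' | egrep 'eef_pos|wrist'; done
```

```text
eef_pos: [511.9, 106.0, 216.6]
wrist_force: [-0.7, 0.5, 2.9]
eef_pos: [511.9, 106.0, 216.3]
wrist_force: [-1.4, 0.9, 5.0]
eef_pos: [511.9, 106.0, 216.0]
wrist_force: [-1.3, -1.2, 5.2]
eef_pos: [511.9, 106.0, 215.8]
wrist_force: [-2.0, -0.4, 5.3]
eef_pos: [511.9, 106.0, 215.6]
wrist_force: [-2.7, -0.6, 5.9]
```

```bash
python3 -m creep '[[-1,[0,0,-2],0],[-1,[0,0,-5],0],[-1,[0,0,-8],0],[-1,[0,0,-8],0],[-1,[0,0,-8],0],[-1,[0,0,-8],0],[-1,[0,0,-8],0]]'
python3 - <<'E'
from cell import manip
x=manip.read_state();print(x["clock"],x["eef_pos"],x["wrist_force"],x["finger_force"])
print(manip.sign_off())
E
```

```text
clock: 35.3
eef_pos: [511.6, 106.0, 294.0]
eef_rot: [-3.14, -0.001, 2.164]
wrist_force: [0.3, 0.0, 0.2]
finger_gap: 0.6
finger_force: 0.0
35.3 [511.57391393 105.95459947 294.02655992] [0.34066372 0.0346823  0.15746068] 0.0
the job is handed in; nothing more can be done
None
```

The job is handed in at 35.3 s, verdict not shown: the basket hangs in the pot and the lid is screwed on, backed off about 10° because it was near overtight (one push took 11 N); I estimate the seal is now squeezed about 1.9–2.4 mm from probing the bar height, but while probing I pressed down on the lid with up to about 9 N, so I can't rule out a brief pass over 3.5 mm.

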